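Take a hardness reading on the silicone sheet with the durometer

ROBOT

A 6-joint arm with a two-finger parallel gripper is mounted at the origin on a cart in front of the work surface, level with it; the furniture and walls round the work are solid. World frame = base frame: x ahead of the robot, y to its left, z up, the work surface at z = 0. Lengths are in m, angles in rad, forces in N, time in s.
With the tool pointing down it reaches from about 0.375 to 0.9 m from the base axis. Payload 3.1 kg.
Tool frame: the origin (TCP) lies between the finger pads; the fingertips stand 22 mm ahead of it and the grasp point (between the pads) lies 3 mm ahead of it (manip.nose_length is the distance from the TCP to the fingertips, in m); z points along the fingers, y is the line along which they close (so a half turn about z gives the same grasp; the last joint's range is limited). The gripper opens to 87 mm and grips with 3 to 60 N. Pads are 19 mm wide; open, the fingers measure 117 mm over their backs; the gripper's body (75 mm by 190 mm) begins 51 mm behind the grasp point.
Start: joints at [0.986, 0.527, 1.433, -0, 1.181, -0.178], TCP at [0.247, 0.574, 0.245] pointing down, gripper open.
Joint ranges: [-3.08, 3.08], [-0.75, 2.2], [0.22, 2.44], [-1.43, 4.57], [0, 2.65], [-2.85, 2.85]. Speed limits (rad/s): [2.79, 2.79, 3.14, 3.14, 3.14, 3.14].

INTERFACE

Orientations are given as [roll, pitch, yaw] about the fixed x, y, z axes, in that order (R = Rz(yaw) Ry(pitch) Rx(roll)).
In Python, from bench import manip gives the robot as it stands.
- The arm moves only by the shell command python3 drive.py 'ROWS' [OPENING] [FORCE]. ROWS is a JSON list that holds a single list of rows (three levels of brackets), with 1 to 12 rows, each of 6 numbers: dx, dy, dz in parts of the range, where 1.0 means 0.5 m, then a rotation vector rx, ry, rz in a scale on which 1.0 is 2 pi rad; each row is the pose to reach, as a shift and turn from the pose commanded when the command began, along the tool's axes at that moment; what a row does not reach only later rows make up. A row lasts 1/12 s, in which the tool goes at most 0.0417 m and 0.125 rad, less where a joint would pass 70% of its speed; a pose out of reach is approached as far as the arm can. OPENING is the opening from 0.0 (shut) to 1.0 (fully open), set as the command begins (- or left out keeps the last). The fingers move at their own pace and stop on an object; FORCE is the grip in N (left out, the last holds). Time passes only in rows, so rows that do not move let the fingers close. It prints the time, the measured TCP pose, the force, the opening and the grip force at its end. Input that does not fit is refused with a message, and nothing moves.
- manip.state(): the state, without advancing time (a new reading comes with each control period).
- manip.snapshot(name): name is "scene" or "top" or "wrist"; returns the picture (420x560x3 uint8, blue, green, red); there is no depth.
- manip.camera_model(name): a dict with "fx", "fy", "cx", "cy" (pixels), "world_from_camera" (4x4, takes a point from camera to world coordinates). Camera axes: x right, y down, z forward; pixel columns grow to the right and rows downward; lengths in m; the calibration is good to about 2 mm. A picture is of the moment at which its call begins: read the wrist's pose just before it. camera_model takes no time and is no camera call; for the wrist camera it gives the pose at the moment of the call.
- manip.sign_off(): hands the job in; it is judged then, once.
The state is a dict: "clock": time; "joint_pos": joint angles; "joint_vel": joint speeds; "effort": joint torques, N m; "position": TCP position; "ee_rot": TCP orientation; "contact_force": force on the tool from outside, world axes, zero at the start; "ft_torque": the same for the moment, N m; "grip_width": opening from 0.0 (shut) to 1.0 (fully open); "grip_force": force on a finger pad.
Only numpy, scipy, OpenCV 4.12 (cv2) and the standard library are available. Lean on these libraries where they do the work, as an engineer would, in place of code of your own. Each camera call takes 0.05 s, during which the arm holds its last target. There are 200 camera calls.

TASK

The bottle has been standing on the cast grey silicone sheet to keep it flat: take it off and stand it upright on the bench beside the steel plate, which uncovers the ring drawn on the sheet. Then lift the durometer out of its rest and hold it upright with its foot on the sheet inside the ring and its dial facing the front edge of the bench, pressing straight down gently until the sprung grip has slid about half of its 10 mm travel - not slack and not bottomed. Leave the other things on the bench where they are, and finish while still holding the durometer pressed like that, so that the dial can be read.

Things in the scene. Friction and masses are not known exactly. Their poses are not given: they have to be found in the camera images.
- bottle: screw-cap bottle standing on the silicone sheet: body 66 mm across, 97 mm high, then neck and cap about 34 mm across up to 135 mm; 0.25 to 0.5 kg. Origin at the centre of its underside, z up. Take it by the cap from above (fingertips 100 mm or more above its underside). The bench right of the plate (x 0.42 to 0.55 m, y -0.21 to -0.26 m) is always free
- plate: fixed ground steel plate 160 x 130 mm (x, y), 12 mm high, on the bench; origin at the centre of its underside. The silicone sheet lies on it
- sheet: grey silicone sheet 116 (x) x 92 (y) x 10 mm, stuck to the middle of the steel plate; its top is 22 mm above the bench; firm, it yields hardly at all. Origin at the centre of its underside
- spot (a point): centre of the ring (its axes lie along the plate's) drawn in black on the sheet (line 33.6 mm across), on the sheet's top surface 22 mm above the bench; under the bottle at the start
- rest: fixed durometer rest: aluminium block on a black foot, 78 x 96 mm (x, y), 18 mm high. In its middle an upright bore of 24 mm, 12 mm deep, in which the durometer's foot stands, with a smaller hole below for the indenter. Origin at the centre of its underside
- durometer: hand-held hardness gauge, 138 mm high, 0.23 kg, standing loose and upright in its rest, dial to the rest's -x side. Origin: centre of its foot's underside; z up along the gauge; the dial looks along -x. Bottom to top: steel foot 20 mm across, 15 mm high; round dial case 57 mm across (y), 26 mm thick (x), from 19 to 77 mm; collar to 78.5 mm; stem with a groove; square sprung grip sleeve
- foot (a point): centre of the underside of the durometer's foot (flat, 20 mm across)
- grip_mid (a point): point on the gauge's axis 111 mm above the foot's underside, in the middle of the grip sleeve, where to grasp it: a 24 x 24 mm square sleeve, 88.5 to 132.5 mm above the foot's underside, with a small button on top. Its ribbed sides, to be gripped, face the gauge's +y and -y; keep the fingertips above 88 mm so that they clear the collar
- grip (a joint): slide of the grip sleeve down the stem against its spring, m: 0 = free (up), 0.010 = bottomed on the collar; at 0.005 its lower edge is near the groove. Pressed on a surface, the indenter goes in first (up to 3 N), then at about 8 N on the sheet the sleeve begins to slide; near the bottom of its travel the sheet gets 14 N
- indenter (a joint): retraction of the spring-loaded pin that stands 2.5 mm proud of the foot, m: 0 = out, 0.0025 = flush with the foot, when the foot sits flat. It turns the dial's pointer
- bench_front (a point): fixed point on the bench top straight ahead of the robot, near the front edge (the edge next to the robot); its x axis points away from the robot, so the front edge lies towards -x
- dial (a point): centre of the durometer's dial face, 48 mm above the foot's underside and 16 mm out from the axis along the gauge's -x
- timer: bench timer 62 x 62 x 20 mm, bystander; origin at the centre of its underside
- beaker: small empty beaker 62 x 58 x 63 mm, bystander; origin under its centre
- petri: closed petri dish 91 mm across, 14 mm high, bystander; origin under its centre
- weigh_boat: square white weighing boat 70 x 70 x 18 mm, bystander; origin under its centre

How it is judged:
By the outcome, as a careful person would: the job done as asked, in the order asked, and still so for the second after the job is handed in, while the arm keeps its last pose, push and grip.
It also fails if it takes over 54 s, if anything falls off the work surface, if the arm or the gripper's body presses on something with over 40 N, if the wrist force passes 120 N, or if a joint passes its speed limit or range.

## Working session

There is one attempt and no reset: what is moved stays moved. The work goes in short steps, Python scripts to look and compute and a shell command to move; the robot and the scene stay as the last step left them, time stands still between calls to the robot, and variables do not carry over. Pictures are saved under pics/ and viewed, at most 10 in all, crops included, and the job is handed in when it is done.

```bash
ls; mkdir -p pics; python3 - <<'E'
from bench import manip
import cv2, numpy as np
a=manip.snapshot("top"); b=manip.snapshot("scene")
cv2.imwrite("pics/top0.png",cv2.resize(a,(800,600))); cv2.imwrite("pics/scene0.png",cv2.resize(b,(800,600)))
np.set_printoptions(precision=4,suppress=True)
for n in("top","scene","wrist"):
    m=manip.camera_model(n); print(n,m["fx"],m["fy"],m["cx"],m["cy"]); print(np.array(m["world_from_camera"]))
s=manip.state();print(s)
E
```

```text
bench.py
drive.py
pics
top 411.964272841448 411.964272841448 278.45520493298415 210.04065733865545
[[ 0.0098 -0.9952  0.0974  0.4876]
 [-1.     -0.0098  0.0008  0.0069]
 [ 0.0001 -0.0974 -0.9952  0.9983]
 [ 0.      0.      0.      1.    ]]
scene 537.2307795462336 537.2307795462336 273.76167991184354 212.70777967349358
[[ 0.8389 -0.3103  0.4472 -0.0176]
 [-0.5441 -0.502   0.6723 -0.8643]
 [ 0.0159 -0.8073 -0.5899  0.8693]
 [ 0.      0.      0.      1.    ]]
wrist 317.01914943446604 317.01914943446604 283.7327477787501 201.87530770768845
[[ 0.3954  0.8872  0.2378  0.182 ]
 [ 0.9185 -0.3816 -0.1038  0.6023]
 [-0.0014  0.2595 -0.9657  0.3839]
 [ 0.      0.      0.      1.    ]]
{'clock': 0.1, 'joint_pos': array([ 0.9855,  0.5284,  1.4337, -0.    ,  1.1814, -0.1785]), 'joint_vel': array([-0.0018, -0.0013, -0.004 ,  0.0013,  0.    ,  0.0004]), 'effort': array([ -0.0003, -44.0983, -17.715 ,   0.0635,   0.0534,  -0.    ]), 'position': array([0.2469, 0.5735, 0.2437]), 'ee_rot': array([-3.1397, -0.0003,  2.7348]), 'contact_force': array([ 0.1535, -0.819 , -0.1917]), 'ft_torque': array([-0.0033, -0.0009,  0.0086]), 'grip_force': 0.0, 'grip_width': 1.0032713512076603}
```

View pics/top0.png

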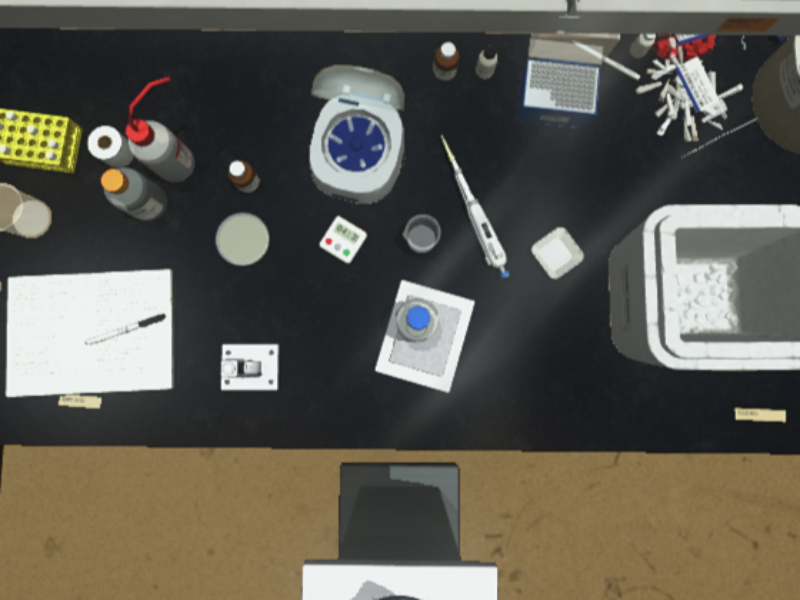

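View pics/scene0.png

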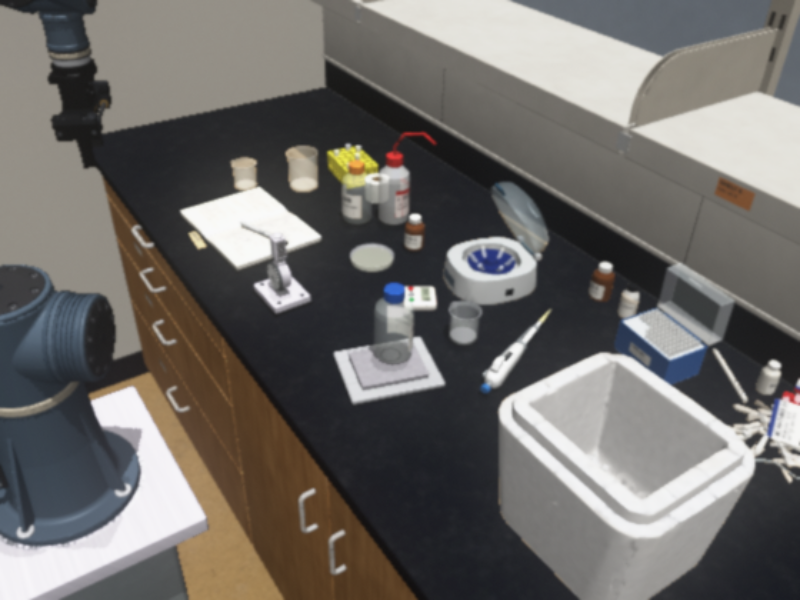

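The top view shows the bottle cap at about (418,318), the plate around (425,336) and the rest with the gauge at about (250,367), in the 800-pixel frame. I'll enlarge that area.

```bash
cat > h.py <<'E'
import numpy as np, cv2
from bench import manip
from scipy.spatial.transform import Rotation as R
np.set_printoptions(precision=4,suppress=True)
def ray(name,u,v,z,m=None):
    m=m or manip.camera_model(name); T=np.array(m["world_from_camera"])
    d=T[:3,:3]@[(u-m["cx"])/m["fx"],(v-m["cy"])/m["fy"],1]; o=T[:3,3]
    return o+d*(z-o[2])/d[2]
def proj(name,p,m=None):
    m=m or manip.camera_model(name); T=np.array(m["world_from_camera"])
    c=T[:3,:3].T@(np.array(p)-T[:3,3]); return np.array([m["fx"]*c[0]/c[2]+m["cx"],m["fy"]*c[1]/c[2]+m["cy"]])
def togo(p,yaw):
    "shift in tool axes and rotvec to reach TCP p, tool down with yaw"
    s=manip.state(); A=R.from_euler('xyz',s["ee_rot"]); B=R.from_euler('xyz',[np.pi,0,yaw])
    return A.inv().apply(np.array(p)-s["position"]), (A.inv()*B).as_rotvec()
E
python3 - <<'E'
from h import *
a=cv2.imread("pics/top0.png") 
a=manip.snapshot("top")
cv2.imwrite("pics/c1.png",cv2.resize(a[185:285,145:345],None,fx=4,fy=4,interpolation=cv2.INTER_CUBIC))
E
```

```text
(no output)
```

View pics/c1.png

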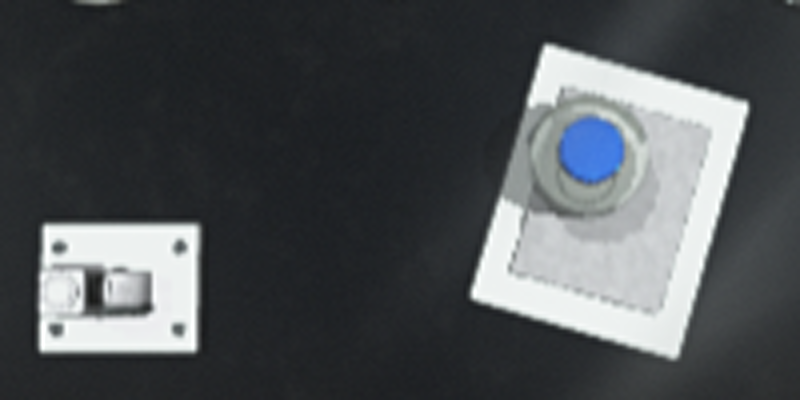

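```bash
python3 - <<'E'
from h import *
c=lambda u,v:(145+(u+.5)/4-.5,185+(v+.5)/4-.5)
P=np.array([ray("top",*c(u,v),.012) for u,v in[(545,43),(749,102),(678,359),(471,297)]])
print("plate",P[:,:2],P.mean(0),np.linalg.norm(np.diff(P,axis=0),axis=1),[np.degrees(np.arctan2(*(b-a)[1::-1])) for a,b in zip(P,np.roll(P,-1,0))])
P=np.array([ray("top",*c(u,v),.018) for u,v in[(42,224),(200,224),(197,352),(39,352)]])
print("rest",P[:,:2],P.mean(0),[np.degrees(np.arctan2(*(b-a)[1::-1])) for a,b in zip(P,np.roll(P,-1,0))])
print("cap",ray("top",*c(591,150),.157)); print("bodytop?")
print("button",ray("top",*c(63,290),.006+.138))
b=manip.snapshot("scene")
cv2.imwrite("pics/s1.png",cv2.resize(b[150:225,160:260],None,fx=7,fy=7,interpolation=cv2.INTER_CUBIC))
E
```

```text
plate [[ 0.6197  0.0022]
 [ 0.5851 -0.1208]
 [ 0.4318 -0.0783]
 [ 0.467   0.0448]] [ 0.5259 -0.038   0.012 ] [0.1278 0.1592 0.1281] [np.float64(-105.69516533656042), np.float64(164.5192259698112), np.float64(74.01381728206412), np.float64(-15.582593702190767)]
rest [[0.5077 0.2997]
 [0.5086 0.206 ]
 [0.4334 0.2055]
 [0.4325 0.2986]] [0.4705 0.2524 0.018 ] [np.float64(-89.43593858039242), np.float64(-179.6467905127175), np.float64(90.56352093243132), np.float64(0.8882259563980055)]
cap [ 0.5453 -0.0211  0.157 ]
bodytop?
button [0.4713 0.2499 0.144 ]
```

View pics/s1.png

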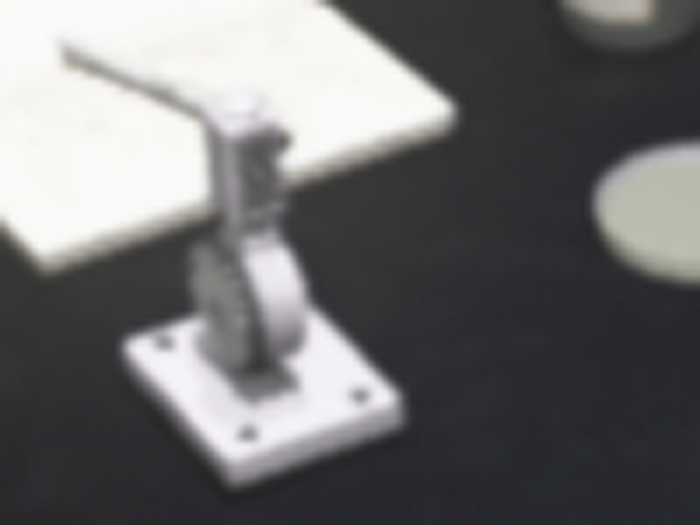

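The crop shows the dial as the grey round face at about (225,310), on the left. That is world -x, so the gauge already faces the front and needs no turn. Bottle first.

```bash
python3 - <<'E'
from h import *
print(togo([.5453,-.0211,.24],np.pi))
E
```

```text
(array([-0.5093, -0.4282,  0.0044]), array([-0.0013, -0.0005, -0.4068]))
```

Careful with the scale: shifts go in shares of 0.5 m and turns go in shares of 2 pi rad. That gives: -0.36 m / 0.5 = -0.72, -0.125 m / 0.5 = -0.25, -0.407 rad / 6.2832 = -0.0648.

```bash
python3 drive.py '[[[-0.06, -0.05, 0, 0, 0, -0.0048], [-0.12, -0.1, 0, 0, 0, -0.0095], [-0.18, -0.15, 0, 0, 0, -0.0159], [-0.24, -0.2, 0, 0, 0, -0.0223], [-0.3, -0.25, 0, 0, 0, -0.0286], [-0.36, -0.3, 0, 0, 0, -0.035], [-0.42, -0.35, 0, 0, 0, -0.0414], [-0.48, -0.4, 0, 0, 0, -0.0477], [-0.54, -0.45, 0, 0, 0, -0.0541], [-0.6, -0.5, 0, 0, 0, -0.0605], [-0.66, -0.55, 0, 0, 0, -0.0637], [-0.72, -0.6, 0, 0, 0, -0.0648]]]' 0.75; python3 - <<'E'
from h import *
print(togo([.5453,-.0211,.24],np.pi))
E
```

```text
clock: 1.2
position: [0.4596, 0.1542, 0.2446]
ee_rot: [3.141, 0.0, -3.141]
contact_force: [0.8, -0.0, -0.3]
grip_width: 0.752
grip_force: 0.0
(array([-0.0855, -0.1754,  0.0046]), array([0.0001, 0.0001, 0.0009]))
```

Scaled: -0.175 m / 0.5 = -0.35, -0.086 m / 0.5 = -0.172.

```bash
python3 drive.py '[[[-0.028, -0.06, 0, 0, 0, 0], [-0.056, -0.12, 0, 0, 0, 0], [-0.086, -0.18, 0, 0, 0, 0], [-0.116, -0.24, 0, 0, 0, 0], [-0.144, -0.3, 0, 0, 0, 0], [-0.172, -0.35, 0, 0, 0, 0], [-0.172, -0.35, 0.06, 0, 0, 0], [-0.172, -0.35, 0.11, 0, 0, 0], [-0.172, -0.35, 0.15, 0, 0, 0], [-0.172, -0.35, 0.176, 0, 0, 0], [-0.172, -0.35, 0.19, 0, 0, 0], [-0.172, -0.35, 0.19, 0, 0, 0]]]' && python3 drive.py '[[[0, 0, 0, 0, 0, 0], [0, 0, 0, 0, 0, 0], [0, 0, 0, 0, 0, 0], [0, 0, 0, 0, 0, 0], [0, 0, 0, 0, 0, 0], [0, 0, 0, 0, 0, 0]]]' 0 20
```

```text
clock: 2.2
position: [0.5442, -0.0188, 0.1479]
ee_rot: [3.141, -0.004, -3.142]
contact_force: [-0.4, 0.2, 0.3]
grip_width: 0.751
grip_force: 0.0
clock: 2.7
position: [0.5458, -0.0193, 0.1502]
ee_rot: [-3.14, 0.002, -3.141]
contact_force: [1.0, -2.6, 0.8]
grip_width: 0.385
grip_force: 19.5
```

Scaled: -0.216 m / 0.5 = -0.432, -0.08 m / 0.5 = -0.16.

```bash
python3 drive.py '[[[0, 0, -0.02, 0, 0, 0], [0, 0, -0.06, 0, 0, 0], [0, 0, -0.1, 0, 0, 0], [0.012, -0.04, -0.1, 0, 0, 0], [0.026, -0.1, -0.1, 0, 0, 0], [0.04, -0.16, -0.1, 0, 0, 0], [0.056, -0.22, -0.1, 0, 0, 0], [0.07, -0.28, -0.1, 0, 0, 0], [0.086, -0.34, -0.1, 0, 0, 0], [0.1, -0.4, -0.1, 0, 0, 0], [0.11, -0.432, -0.1, 0, 0, 0], [0.11, -0.432, -0.1, 0, 0, 0]]]' - 20 && python3 drive.py '[[[0, 0, 0.04, 0, 0, 0], [0, 0, 0.08, 0, 0, 0], [0, 0, 0.11, 0, 0, 0], [0, 0, 0.126, 0, 0, 0], [0, 0, 0.134, 0, 0, 0], [0, 0, 0.14, 0, 0, 0], [0, 0, 0.142, 0, 0, 0], [0, 0, 0.142, 0, 0, 0]]]'
```

```text
clock: 3.7
position: [0.4893, -0.2387, 0.1996]
ee_rot: [-3.14, -0.0, 3.138]
contact_force: [0.7, -0.1, -5.1]
grip_width: 0.384
grip_force: 20.0
clock: 4.37
position: [0.4907, -0.235, 0.129]
ee_rot: [-3.141, 0.001, -3.141]
contact_force: [-0.1, -0.5, -4.6]
grip_width: 0.382
grip_force: 20.0
```

Scaled: 0.002 m / 0.5 = 0.004, 0.0015 m / 0.5 = 0.003.

```bash
python3 drive.py '[[[0, 0, 0.002, 0, 0, 0], [0, 0, 0.003, 0, 0, 0], [0, 0, 0.004, 0, 0, 0], [0, 0, 0.004, 0, 0, 0], [0, 0, 0.004, 0, 0, 0]]]'
```

```text
clock: 4.78
position: [0.4909, -0.2356, 0.1282]
ee_rot: [-3.14, 0.002, -3.141]
contact_force: [-0.8, 0.3, 5.4]
grip_width: 0.381
grip_force: 20.0
```

Scaled: 0.12 m / 0.5 = 0.24, -0.11 m / 0.5 = -0.22.

```bash
python3 drive.py '[[[0, 0, 0, 0, 0, 0], [0, 0, 0, 0, 0, 0], [0, 0, 0, 0, 0, 0], [0, 0, 0, 0, 0, 0], [0, 0, -0.04, 0, 0, 0], [0, 0, -0.1, 0, 0, 0], [0, 0, -0.16, 0, 0, 0], [0, 0, -0.22, 0, 0, 0], [0, 0.06, -0.22, 0, 0, 0], [0, 0.12, -0.22, 0, 0, 0], [0, 0.18, -0.22, 0, 0, 0], [0, 0.24, -0.22, 0, 0, 0]]]' 0.75 && python3 drive.py '[[[0.004, 0.06, 0, 0, 0, 0], [0.008, 0.12, 0, 0, 0, 0], [0.012, 0.18, 0, 0, 0, 0], [0.016, 0.24, 0, 0, 0, 0], [0.02, 0.3, 0, 0, 0, 0], [0.024, 0.36, 0, 0, 0, 0], [0.028, 0.42, 0, 0, 0, 0], [0.032, 0.48, 0, 0, 0, 0], [0.036, 0.54, 0, 0, 0, 0], [0.04, 0.6, 0, 0, 0, 0], [0.04, 0.66, 0, 0, 0, 0], [0.04, 0.7, 0, 0, 0, 0]]]'
python3 - <<'E'
from h import *
a=manip.snapshot("top"); w=manip.snapshot("wrist"); m=manip.camera_model("wrist")
cv2.imwrite("pics/tw.png",np.hstack([cv2.resize(a[185:285,235:335],(400,400),interpolation=cv2.INTER_CUBIC),cv2.resize(w,(400,400),interpolation=cv2.INTER_AREA)]))
print(m, manip.state()["position"])
E
```

```text
clock: 5.78
position: [0.49, -0.1139, 0.2367]
ee_rot: [3.142, 0.0, 3.141]
contact_force: [0.5, 0.4, 0.1]
grip_width: 0.752
grip_force: 0.0
clock: 6.78
position: [0.4697, 0.2376, 0.2365]
ee_rot: [3.141, 0.0, -3.14]
contact_force: [-0.1, 0.1, -0.7]
grip_width: 0.75
grip_force: 0.0
{'fx': 317.01914943446604, 'fy': 317.01914943446604, 'cx': 283.7327477787501, 'cy': 201.87530770768845, 'world_from_camera': array([[-0.0046,  0.9654,  0.2606,  0.399 ],
       [ 1.    ,  0.004 ,  0.0028,  0.2379],
       [ 0.0016,  0.2607, -0.9654,  0.3766],
       [ 0.    ,  0.    ,  0.    ,  1.    ]])} [0.4699 0.2378 0.2365]
```

View pics/tw.png

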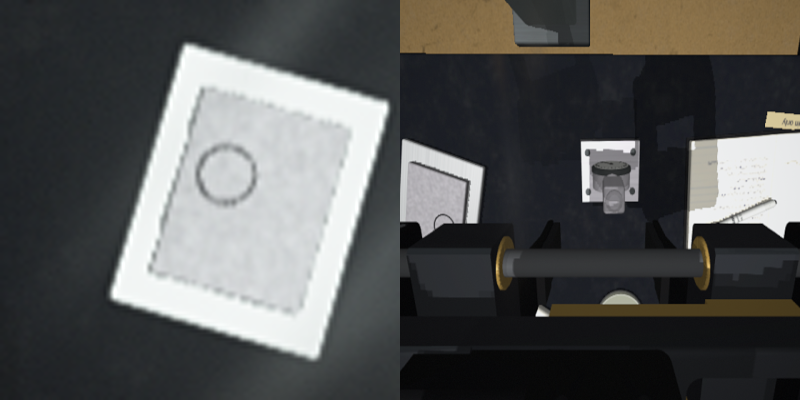

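```bash
python3 - <<'E'
from h import *
w=manip.snapshot("wrist")
cv2.imwrite("pics/w1.png",cv2.resize(w[130:230,240:370],None,fx=6,fy=6,interpolation=cv2.INTER_CUBIC))
print("ring",ray("top",235+(227.5)/4-.5,185+(174.5)/4-.5,.022))
E
```

```text
ring [ 0.5403 -0.0234  0.022 ]
```

View pics/w1.png

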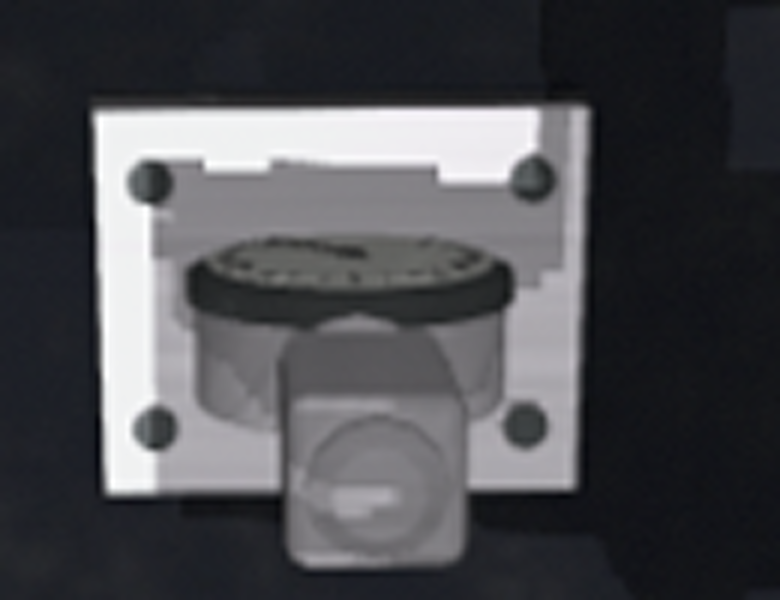

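The dial faces the camera, towards -x. The top of the grip is centred at about (376,482) in the crop and looks aligned with the image axes.

```bash
python3 - <<'E'
from h import *
c=lambda u,v:(240+(u+.5)/6-.5,130+(v+.5)/6-.5)
print("grip",ray("wrist",*c(376,482),.1385))
P=np.array([ray("wrist",*c(u,v),.018) for u,v in[(93,106),(590,106),(578,492),(105,494)]]);print(P,P.mean(0))
print(togo([.4713,.2510,.121],np.pi))
E
```

```text
grip [0.4695 0.2514 0.1385]
[[0.4322 0.2047 0.018 ]
 [0.4319 0.2974 0.018 ]
 [0.5071 0.2987 0.018 ]
 [0.5078 0.2056 0.018 ]] [0.4698 0.2516 0.018 ]
(array([-0.0016,  0.0149,  0.1153]), array([-0.0003, -0.0001,  0.0034]))
```

Scaled: 0.08 m / 0.5 = 0.16, 0.06 m / 0.5 = 0.12.

```bash
python3 drive.py '[[[0, 0.028, 0.06, 0, 0, 0], [0, 0.028, 0.12, 0, 0, 0], [0, 0.028, 0.16, 0, 0, 0], [0, 0.028, 0.16, 0, 0, 0], [0, 0.028, 0.16, 0, 0, 0]]]' 0.6; python3 drive.py '[[[0, 0, 0, 0, 0, 0]]]'; python3 drive.py '[[[0, 0, 0, 0, 0, 0]]]'
```

```text
clock: 7.35
position: [0.4696, 0.2478, 0.1558]
ee_rot: [-3.14, -0.003, 3.141]
contact_force: [0.2, 0.7, 1.1]
grip_width: 0.608
grip_force: 0.0
clock: 7.43
position: [0.4711, 0.2484, 0.1575]
ee_rot: [3.141, 0.001, 3.141]
contact_force: [0.1, -0.6, 1.3]
grip_width: 0.601
grip_force: 0.0
clock: 7.52
position: [0.4715, 0.2488, 0.1581]
ee_rot: [3.141, 0.003, 3.141]
contact_force: [0.1, 0.4, -0.0]
grip_width: 0.602
grip_force: 0.0
```

Scaled: 0.036 m / 0.5 = 0.072, 0.0025 m / 0.5 = 0.005.

```bash
python3 drive.py '[[[0.002, 0.005, 0.03, 0, 0, 0], [0.002, 0.005, 0.054, 0, 0, 0], [0.002, 0.005, 0.068, 0, 0, 0], [0.002, 0.005, 0.072, 0, 0, 0], [0.002, 0.005, 0.072, 0, 0, 0], [0.002, 0.005, 0.072, 0, 0, 0]]]'; python3 drive.py '[[[0, 0, 0, 0, 0, 0], [0, 0, 0, 0, 0, 0], [0, 0, 0, 0, 0, 0], [0, 0, 0, 0, 0, 0], [0, 0, 0, 0, 0, 0], [0, 0, 0, 0, 0, 0]]]' 0 30;  python3 - <<'E'
from h import *
w=manip.snapshot("wrist"); b=manip.snapshot("scene")
cv2.imwrite("pics/g.png",np.hstack([cv2.resize(w[130:280,210:360],(400,400),interpolation=cv2.INTER_CUBIC),cv2.resize(b[140:230,155:245],(400,400),interpolation=cv2.INTER_CUBIC)]))
E
```

```text
clock: 8.02
position: [0.4697, 0.2516, 0.1213]
ee_rot: [3.141, 0.001, -3.141]
contact_force: [-0.3, -0.2, 0.6]
grip_width: 0.599
grip_force: 0.0
clock: 8.52
position: [0.4692, 0.2516, 0.1206]
ee_rot: [-3.142, 0.0, -3.141]
contact_force: [0.0, -0.4, 2.0]
grip_width: 0.274
grip_force: 30.0
```

View pics/g.png

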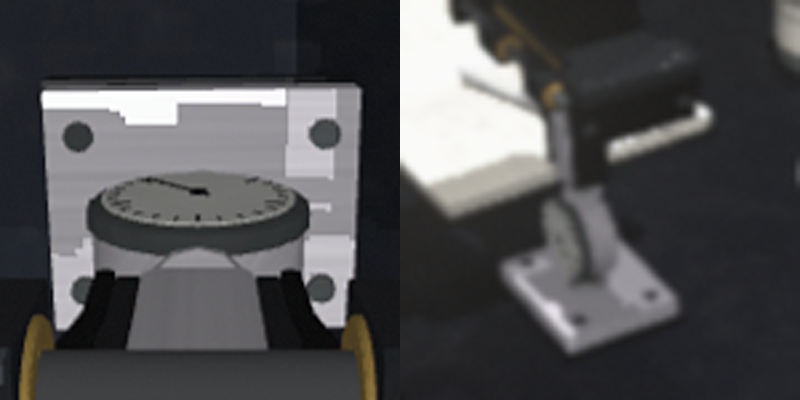

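Scaled: -0.175 m / 0.5 = -0.35, -0.115 m / 0.5 = -0.23.

```bash
python3 drive.py '[[[0, 0, -0.01, 0, 0, 0], [0, 0, -0.04, 0, 0, 0], [0, 0, -0.07, 0, 0, 0], [0, 0, -0.1, 0, 0, 0], [0, 0, -0.1, 0, 0, 0], [-0.006, -0.02, -0.1, 0, 0, 0], [-0.016, -0.06, -0.1, 0, 0, 0], [-0.03, -0.11, -0.1, 0, 0, 0], [-0.044, -0.17, -0.1, 0, 0, 0], [-0.06, -0.23, -0.1, 0, 0, 0], [-0.074, -0.29, -0.1, 0, 0, 0], [-0.088, -0.35, -0.1, 0, 0, 0]]]' - 30 && python3 drive.py '[[[-0.014, -0.06, 0, 0, 0, 0], [-0.028, -0.12, 0, 0, 0, 0], [-0.04, -0.16, 0, 0, 0, 0], [-0.048, -0.19, 0, 0, 0, 0], [-0.05, -0.196, 0, 0, 0, 0], [-0.05, -0.196, 0, 0, 0, 0], [-0.05, -0.196, 0, 0, 0, 0], [-0.05, -0.196, 0, 0, 0, 0]]]';  python3 - <<'E'
from h import *
w=manip.snapshot("wrist"); b=manip.snapshot("scene"); print(manip.state()["position"])
cv2.imwrite("pics/g2.png",np.hstack([cv2.resize(w[100:300,190:390],(400,400),interpolation=cv2.INTER_CUBIC),cv2.resize(b[180:300,215:335],(400,400),interpolation=cv2.INTER_CUBIC)]))
E
```

```text
clock: 9.62
position: [0.5124, 0.0745, 0.1692]
ee_rot: [-3.141, -0.003, -3.141]
contact_force: [0.8, 0.1, -2.4]
grip_width: 0.272
grip_force: 30.0
clock: 10.28
position: [0.5371, -0.0204, 0.17]
ee_rot: [3.141, -0.002, -3.141]
contact_force: [-0.3, 0.2, -2.0]
grip_width: 0.274
grip_force: 30.0
[ 0.5376 -0.0203  0.1703]
```

View pics/g2.png

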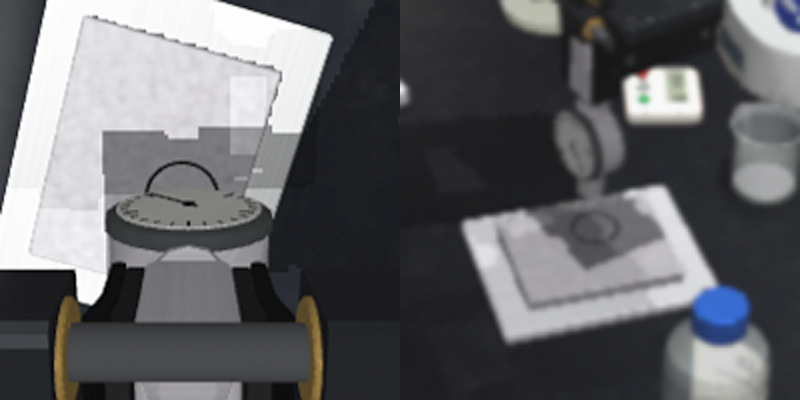

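The gauge hangs upright. In the wrist view the ring's near arc is at about (183,162), with its sides at (148,193) and (217,190).

```bash
python3 - <<'E'
from h import *
c=lambda u,v:(190+(u+.5)/2-.5,100+(v+.5)/2-.5)
for u,v in[(183,162),(148,193),(217,190)]: print(ray("wrist",*c(u,v),.022))
T=[(235+(227.5)/4-.5,185+(174.5)/4-.5)]
E
```

```text
[ 0.524  -0.0218  0.022 ]
[ 0.5388 -0.0382  0.022 ]
[ 0.5373 -0.0058  0.022 ]
```

Scaled: 0.028 m / 0.5 = 0.056, -0.0025 m / 0.5 = -0.005.

```bash
python3 drive.py '[[[-0.005, -0.003, 0.02, 0, 0, 0], [-0.005, -0.003, 0.04, 0, 0, 0], [-0.005, -0.003, 0.052, 0, 0, 0], [-0.005, -0.003, 0.056, 0, 0, 0], [-0.005, -0.003, 0.056, 0, 0, 0], [-0.005, -0.003, 0.056, 0, 0, 0]]]' && python3 drive.py '[[[0, 0, 0.002, 0, 0, 0], [0, 0, 0.004, 0, 0, 0], [0, 0, 0.006, 0, 0, 0], [0, 0, 0.008, 0, 0, 0], [0, 0, 0.008, 0, 0, 0], [0, 0, 0.008, 0, 0, 0]]]'; for i in 1 2; do python3 drive.py '[[[0, 0, 0, 0, 0, 0]]]'|sed -n '2p;4p'; done
```

```text
clock: 10.88
position: [0.5405, -0.0229, 0.1421]
ee_rot: [3.141, -0.001, -3.141]
contact_force: [-0.4, -0.5, -2.2]
grip_width: 0.276
grip_force: 30.0
clock: 11.38
position: [0.5409, -0.023, 0.1388]
ee_rot: [-3.141, 0.001, -3.141]
contact_force: [0.9, 0.4, -1.4]
grip_width: 0.273
grip_force: 30.0
position: [0.5409, -0.023, 0.1387]
contact_force: [0.2, -0.4, -1.8]
position: [0.5409, -0.023, 0.1387]
contact_force: [-0.5, -0.3, -0.9]
```

Scaled: 0.001 m / 0.5 = 0.002, 0.0005 m / 0.5 = 0.001.

```bash
for i in 1 2 3; do python3 drive.py '[[[0, 0, 0.001, 0, 0, 0], [0, 0, 0.002, 0, 0, 0], [0, 0, 0.002, 0, 0, 0], [0, 0, 0.002, 0, 0, 0]]]'|sed -n '2p;4p'; done
```

```text
position: [0.5409, -0.023, 0.1377]
contact_force: [-1.0, -0.0, -0.1]
position: [0.5409, -0.023, 0.1367]
contact_force: [-0.1, 0.1, 2.3]
position: [0.541, -0.023, 0.1362]
contact_force: [-0.3, 0.2, 5.6]
```

Scaled: 0.0015 m / 0.5 = 0.003, 0.001 m / 0.5 = 0.002.

```bash
for i in 1 2 3; do python3 drive.py '[[[0, 0, 0.001, 0, 0, 0], [0, 0, 0.002, 0, 0, 0], [0, 0, 0.003, 0, 0, 0], [0, 0, 0.003, 0, 0, 0], [0, 0, 0.003, 0, 0, 0]]]'|sed -n '2p;4p'; done
```

```text
position: [0.541, -0.023, 0.1348]
contact_force: [-1.2, 1.0, 7.3]
position: [0.5411, -0.023, 0.1335]
contact_force: [-0.7, 0.4, 7.6]
position: [0.5411, -0.023, 0.132]
contact_force: [-1.2, 0.8, 9.2]
```

```bash
for i in 1 2 3 4 5; do python3 drive.py '[[[0, 0, 0, 0, 0, 0]]]'|sed -n '2p;4p'; done; python3 - <<'E'
from h import *
w=manip.snapshot("wrist"); b=manip.snapshot("scene"); q=proj("scene",[.54,-.022,.07]).astype(int); print(q)
cv2.imwrite("pics/g3.png",np.hstack([cv2.resize(w[150:250,240:340],(400,400),interpolation=cv2.INTER_CUBIC),cv2.resize(b[q[1]-40:q[1]+40,q[0]-40:q[0]+40],(400,400),interpolation=cv2.INTER_CUBIC)]))
E
```

```text
position: [0.5411, -0.023, 0.1321]
contact_force: [-1.3, 0.0, 9.3]
position: [0.5411, -0.023, 0.1321]
contact_force: [-1.5, 0.6, 8.6]
position: [0.5411, -0.023, 0.1321]
contact_force: [-1.1, 0.5, 9.1]
position: [0.5411, -0.023, 0.1321]
contact_force: [-0.5, 0.0, 8.9]
position: [0.5411, -0.023, 0.1321]
contact_force: [-0.2, 0.0, 8.2]
[272 233]
```

View pics/g3.png

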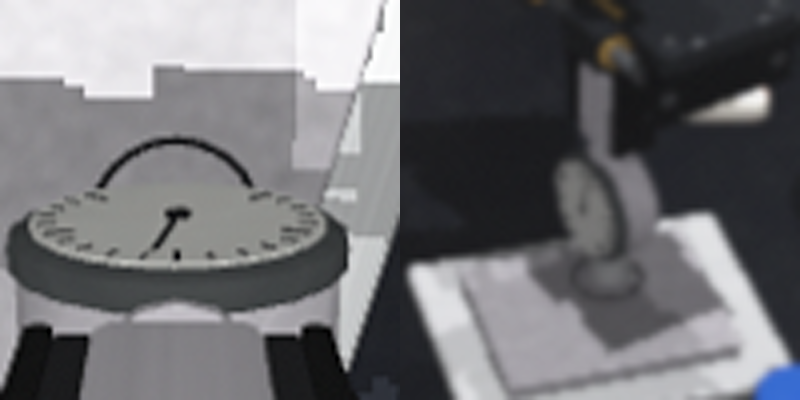

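The dial shows a reading and faces the front. The foot stands centred in the ring. The sheet takes about 11 N, midway between 8 and 14 N, and the slide by position is about 4.5 mm.

```bash
python3 -c "
from bench import manip
print(manip.sign_off())"
```

```text
the job is handed in; nothing more can be done
None
```

The job is handed in: the bottle stands on the bench to the right of the plate, and the durometer is held upright in the ring, dial to the front, with its grip pressed about half-way (roughly 4.5–5 mm, 11 N on the sheet).

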